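Check the hidden green filter against the light panel

ROBOT

A 6-joint arm with a two-finger parallel gripper is mounted at the origin on a cart in front of the work surface, level with it; the furniture and walls round the work are solid. World frame = base frame: x ahead of the robot, y to its left, z up, the work surface at z = 0. Lengths are in m, angles in degrees, forces in N, time in s.
With the tool pointing down it reaches from about 0.325 to 0.9 m from the base axis. Payload 3.5 kg.
Tool frame: the origin (TCP) lies between the finger pads; the fingertips stand 19 mm ahead of it and the grasp point (between the pads) is the TCP; x points along the fingers, z is the direction in which the jaws open and shut, and the axes are right-handed (so a half turn about x gives the same grasp; the last joint's range is limited). The gripper opens to 85 mm and grips with 20 to 120 N. Pads are 22 mm wide; open, the fingers measure 114 mm over their backs; the gripper's body (76 mm by 85 mm) begins 54 mm behind the grasp point. The pads swing forward as they close: fully open they stand 13 mm farther back than shut.
Start: joints at [59.622, 15.837, -1.513, 72.651, 0, 84.076], TCP at [0.259, 0.569, 0.25] pointing down, gripper open.
Joint ranges: [-178.77, 178.77], [-48.84, 107.48], [-61.69, 71.31], [-111.58, 123.2], [-90, 87.43], [-180, 180]. Speed limits (degrees/s): [147.25, 147.25, 180, 180, 180, 180].

INTERFACE

Orientations are given as a 3x3 rotation matrix whose columns are the frame's x, y, z axes.
In Python, from bench import r gives the robot as it stands.
- The arm moves only by the tool step_arm, never from a script. Its argument "plan" is a list of rows, each an object with "slide": the shift along the tool's x, y, z in m, a list of three; "roll": the turn about the tool's x in degrees; "claw": the closure in counts, from 0 (fully open) to 255 (shut). In form: [{"slide": [x, y, z], "roll": roll, "claw": claw}, ...]. A call has 1 to 5 rows; each row shifts and turns the commanded pose from where the row before left it, along the tool's axes as they then stand; what a row does not reach is not made up. A row lasts 1/8 s, in which the tool goes at most 62.5 mm and 10.7 degrees, less where a joint would pass 70% of its speed; a pose out of reach is approached as far as the arm can. A call is refused whole if a number of a shift passes 0.0625 or a number of a turn 10.7, either way. A call with a gripper value outside its range is refused whole. The fingers move at their own pace and stop on an object; the grip force is fixed at half the most. Time passes only in rows, so rows that do not move let the fingers close. It gives the time, the measured TCP pose, the force and the opening at its end, in the units of the state.
- r.read_state(): the state, without advancing time (a new reading comes with each control period).
- r.grab_frame(name): name is "side" or "top"; returns (picture, depth): 400x640x3 uint8, red, green, blue; 400x640 float32, m along the optical axis (not along the pixel's ray), 0 where there is no reading.
- r.get_calibration(name): a dict with "fx", "fy", "cx", "cy" (pixels), "R" (3x3) and "t" (3): a world point X has camera coordinates R X + t. Camera axes: x right, y down, z forward; pixel columns grow to the right and rows downward; lengths in m; the calibration is good to about 2 mm. A picture is of the moment at which its call begins. get_calibration takes no time and is no camera call.
- r.job_done(): hands the job in, once; it reports no verdict.
The state is a dict: "time": time; "q": joint angles; "qd": joint speeds; "tau": joint torques, N m; "ee_pos": TCP position; "eef_rot": TCP orientation; "wrist_force": force on the tool from outside, world axes, zero at the start; "moment": the same for the moment, N m; "gripper_width": opening from 0.0 (shut) to 1.0 (fully open).
Only numpy, scipy, OpenCV 4.12 (cv2) and the standard library are available. Lean on these libraries where they do the work, as an engineer would, in place of code of your own. Each camera call takes 0.05 s, during which the arm holds its last target.

TASK

Swing the flap of the grey filter store up until it stands open by itself, draw the filter with the green tab up out of its slot, and hold it before the middle of the lit inspection panel: upright, parallel to the panel, about 5 cm in front of it. Finish while still holding it there, still. Never touch the panel, leave the orange-tabbed filter in its slot and the flap open, and do not disturb the other things on the bench.

Things in the scene. Friction and masses are not known exactly. Their poses are not given: they have to be found in the camera images.
- store: grey open-topped box fixed to the bench (its place and yaw vary), 110 (x) x 98 (y) x 84 mm high, walls 5 mm, floor 6 mm thick, closed by a flap; origin at the centre of its underside, x points from its front wall to the flap's hinge, z up. Two upright slots run along y at x = -28 mm and x = +12 mm, y = 0, each 8 x 58 mm, made by black combs 36 mm high above the bench at both ends; one filter stands in each on the floor, and either may hold the green one.
- flap (a joint): hinge of the store's flap, rad: 0 shut, grows as the flap swings up and away over the hinge, stop at 2.1; starts shut or a little ajar. It is stiff enough to stay at any angle (about 0.09 N m of friction, 1 N at the tab). The flap is a 117 x 98 x 6 mm aluminium plate of 80 g, overhanging the front wall by 7 mm.
- flap_tab (a point): grip point of the black tab standing on the flap near its front edge; the tab is 24 mm wide (flap y) x 10 mm thick (x) x 30 mm tall (z), this point is on its centre line, 24 mm above the flap's plate and 6 mm below the tab's top. Axes turn with the flap: at 0 rad they are the store's.
- flap_hinge (a point): point on the hinge line at the middle of the top of the store's far wall (store x = +55 mm, z = 84 mm); the hinge line runs along its y axis. The shut flap's underside is at this height; flap_tab lies 100 mm in front of it and 30 mm above it when shut.
- green_filter: the filter to present: green glass in a black frame 6 mm thick (x) x 56 mm wide (y) x 46 mm tall (z), with a green tab on top; 74 mm tall in all, about 60 g. Origin at the middle of the frame's lower edge, x normal to the glass, z up to the tab. Both faces are alike. It stands in one of the store's slots with its axes along the store's.
- green_filter_centre (a point): centre of the green glass, 23 mm above the filter's lower edge
- green_filter_tab (a point): grip point on the green tab, 20 mm above the top edge of the frame; the tab is 24 mm wide (y) x 10 mm thick (x) x 28 mm tall (z), this point is 8 mm below its top
- amber_filter: the same filter with amber glass and an orange tab, in the other slot; it stays there
- panel: fixed backlit inspection panel on a foot (its place and yaw vary): upright grey frame 14 mm thick, 112 mm wide, from 84 to 186 mm above the bench, with a white lit window 90 mm wide x 80 mm high on its front, which faces the robot's side. Origin on the bench under the front face; x points from the front face to its back, y along its width, z up. Foot 70 x 90 x 10 mm reaches 23 mm in front of the face.
- panel_centre (a point): centre of the lit window, 135 mm above the bench; axes as the panel's, so the space in front of the window is at negative x
- ring_mount: bystander: black ring lens mount on a foot, 26 x 65 x 60 mm, loose; origin under its centre
- part_box: bystander: small flat grey closed box, 46 x 62 x 15 mm, loose; origin under its centre
- tall_holder: bystander: standing black post holder, 25 x 32 x 99 mm, loose; origin under its centre
- brown_bottle: bystander: brown glass dropper bottle, 35 x 35 x 99 mm, loose; origin under its centre
Not all that is in view belongs to the job. Leave any pink look-alike of the panel alone.

How it is judged (in metres and radians):
On the way, in this order (a step that is already met when the one before it is completed fails the run):
1. the flap stands open (past 1.4 rad) while both filters are still in their slots (value of joint flap above 1.4 rad and z of green_filter in the frame of store below 0.02 m and z of amber_filter in the frame of store below 0.012 m and distance between amber_filter and store below 0.045 m), for 0.2 s.
2. the green filter, in the fingers, is drawn fully above the store's rim (z of green_filter in the frame of store above 0.086 m and contact force between green_filter and the fingers above 0.5 N), for 0.1 s.
At the end, for the whole second after the job is handed in: Green filter held still in the fingers, touching nothing else, glass centre 25-85 mm in front of the lit window and within 25 mm of its centre sideways and in height, upright and parallel to the panel within 0.25 rad; flap open past 1.3 rad; amber filter down in its slot (x of green_filter_centre in the frame of panel_centre between -0.085 and -0.025 m and y of green_filter_centre in the frame of panel_centre between -0.025 and 0.025 m and z of green_filter_centre in the frame of panel_centre between -0.025 and 0.025 m and angle between the x axis of green_filter and the x axis of panel_centre, either way round below 0.25 rad and angle between green_filter's own z axis and vertical below 0.25 rad and contact force between green_filter and the fingers above 0.5 N and contact force between green_filter and panel below 0.1 N and contact force between green_filter and store below 0.1 N and linear speed of green_filter below 0.03 m/s and value of joint flap above 1.3 rad and z of amber_filter in the frame of store below 0.012 m and distance between amber_filter and store below 0.045 m); the arm keeps its last pose, push and grip.
It fails at once if the panel is touched by anything (over 1 N) (contact force between panel and anything else above 1 N).
It fails at once if the amber filter is lifted out of its slot (z of amber_filter in the frame of store above 0.025 m).
It fails at once if a bystander is moved more than 20 mm (distance of any of ring_mount, part_box, tall_holder, brown_bottle from where it was at the start of the episode above 0.02 m).
It also fails if it takes over 54 s, if anything falls off the work surface, if the arm or the gripper's body presses on something with over 40 N, if the wrist force passes 120 N, or if a joint passes its speed limit or range.

## Working session

There is one attempt and no reset: what is moved stays moved. The work goes in short steps, Python scripts to look and compute and a tool call to move; the robot and the scene stay as the last step left them, time stands still between calls to the robot, and variables do not carry over. Pictures are saved under pics/ and viewed, and the job is handed in when it is done.

Besides the shell and the picture viewer there is one more tool, called after "Call:" as name(argument=value, ...), one argument or row to a line, values as JSON. step_arm: Moves the arm, as the interface text tells. Its arguments: {"type":"object","properties":{"plan":{"type":"array","items":{"type":"object","properties":{"slide":{"type":"array","items":{"type":"number"}},"roll":{"type":"number"},"claw":{"type":"number"}}}}},"required":["plan"]}

```bash
ls; mkdir -p pics
python3 - <<'E'
from bench import r
import numpy as np,cv2
s=r.read_state()
for k in s: print(k,np.round(s[k],3).tolist())
for n in("side","top"):
    p,d=r.grab_frame(n); np.savez(f"pics/{n}0.npz",p=p,d=d)
    cv2.imwrite(f"pics/{n}0.png",p[:,:,::-1])
    c=r.get_calibration(n); print(n,{k:np.round(v,3).tolist() for k,v in c.items()}, -np.array(c["R"]).T@c["t"])
E
```

```text
pics
time 0.0
q [59.623, 15.88, -1.6, 72.651, 0.0, 84.077]
qd [0.01, 0.13, 0.016, 0.018, 0.042, -0.024]
tau [0.001, -44.551, 29.52, 0.016, 0.0, -0.0]
ee_pos [0.258, 0.568, 0.249]
eef_rot [[-0.001, -0.91, 0.414], [-0.002, 0.414, 0.91], [-1.0, 0.0, -0.002]]
wrist_force [-0.279, 0.04, -0.217]
moment [-0.033, 0.001, -0.052]
gripper_width 1.001
side {'fx': 414.393, 'fy': 414.393, 'cx': 312.377, 'cy': 195.623, 'R': [[1.0, -0.024, 0.004], [-0.01, -0.575, -0.818], [0.022, 0.817, -0.576]], 't': [-0.538, 0.191, 1.35]} [ 0.50981213 -1.00607118  0.93560268]
top {'fx': 394.502, 'fy': 394.502, 'cx': 315.249, 'cy': 192.391, 'R': [[0.067, -0.998, 0.004], [-0.977, -0.067, -0.203], [0.203, 0.009, -0.979]], 't': [0.153, 0.582, 1.608]} [0.23168266 0.17624942 1.69235243]
```

View pics/side0.png

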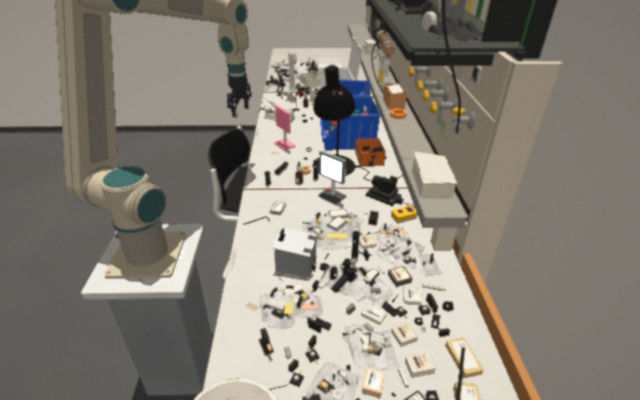

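View pics/top0.png

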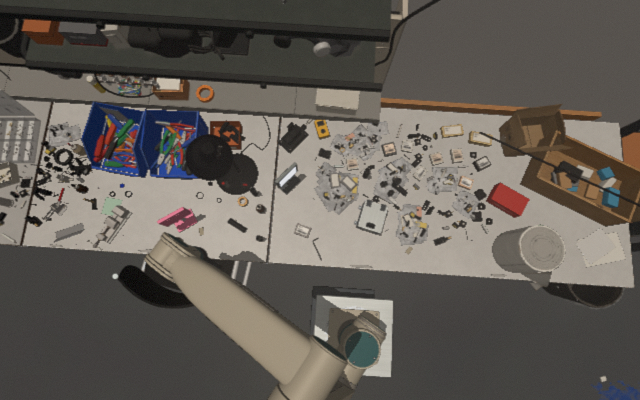

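The side view shows the grey store at about (295,255) and the panel at (333,168). In the top view they are at (372,216) and (290,178). I'll enlarge both.

Run:
```python
import numpy as np,cv2
for n,(u0,v0,w,h) in {"side":(230,140,160,150),"top":(260,130,150,125)}.items():
    z=np.load(f"pics/{n}0.npz");p=z["p"][v0:v0+h,u0:u0+w]
    q=cv2.resize(p,None,fx=4 if n=="side" else 4.5,fy=4 if n=="side" else 4.5,interpolation=cv2.INTER_CUBIC)
    f=4 if n=="side" else 4.5
    for k in range(0,w,20): cv2.putText(q,str(u0+k),(int(k*f),10),0,.35,(255,0,0),1)
    for k in range(0,h,20): cv2.putText(q,str(v0+k),(0,int(k*f)+4),0,.35,(255,0,0),1)
    cv2.imwrite(f"pics/{n}0c.png",q[:,:,::-1])
```

```text
(no output)
```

View pics/side0c.png

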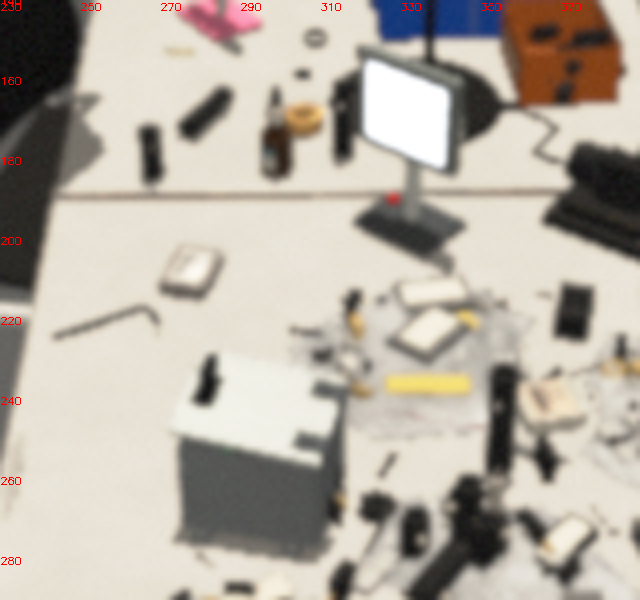

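View pics/top0c.png

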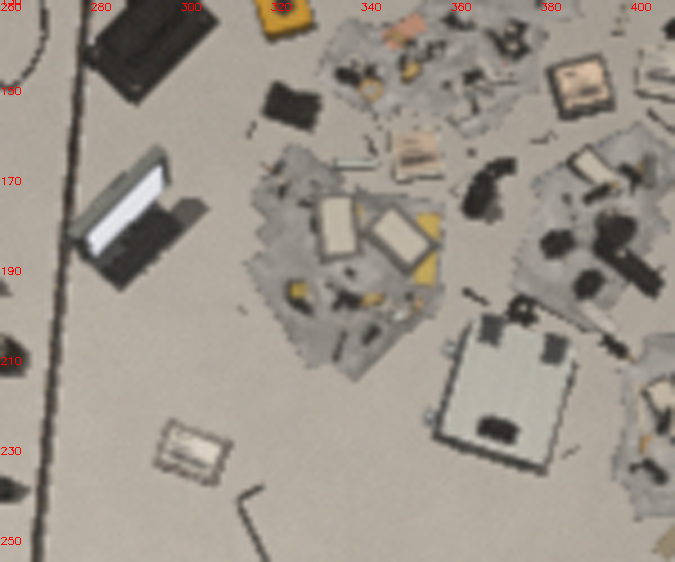

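The flap shows its tab in front, at top (366,225) and side (281,235). The panel faces the robot and is rotated. I'll measure with depth.

```bash
cat > h.py <<'E'
import numpy as np,cv2
from bench import r
def cloud(n,d):
    c=r.get_calibration(n);v,u=np.mgrid[0:400,0:640]
    P=np.stack([(u-c["cx"])/c["fx"]*d,(v-c["cy"])/c["fy"]*d,d],-1)
    return (P-np.array(c["t"]))@np.array(c["R"])
def proj(n,X):
    c=r.get_calibration(n);Y=np.array(c["R"])@X+c["t"];return c["fx"]*Y[0]/Y[2]+c["cx"],c["fy"]*Y[1]/Y[2]+c["cy"]
E
python3 - <<'E'
from h import *
for n,(u0,u1,v0,v1) in {"side":(270,322,225,285),"top":(350,392,194,238)}.items():
    z=np.load(f"pics/{n}0.npz");W=cloud(n,z["d"])[v0:v1,u0:u1].reshape(-1,3);W=W[z["d"][v0:v1,u0:u1].ravel()>0]
    m=(W[:,2]>.078)&(W[:,2]<.108);Q=W[m]
    # plane
    A=np.c_[Q[:,:2],np.ones(len(Q))];co=np.linalg.lstsq(A,Q[:,2],rcond=None)[0]
    print(n,len(Q),"plane",co.round(3),np.median(Q[:,2]))
    print(cv2.minAreaRect((Q[:,:2]*1000).astype(np.float32)))
    print("tab top",W[W[:,2]>.112].mean(0).round(4),(W[:,2]>.112).sum(), W[:,2].max())
for n,(u0,u1,v0,v1) in {"side":(310,350,148,200),"top":(270,308,155,200)}.items():
    z=np.load(f"pics/{n}0.npz");p=z["p"][v0:v1,u0:u1].reshape(-1,3);W=cloud(n,z["d"])[v0:v1,u0:u1].reshape(-1,3)
    m=p.min(1)>(235 if n=="side" else 200);print(n,m.sum())
    Q=W[m];Q=Q[(Q[:,2]>.08)&(Q[:,2]<.2)];print(len(Q),Q.min(0).round(3),Q.max(0).round(3),Q.mean(0).round(4),np.median(Q,0).round(4))
    l=cv2.fitLine((Q[:,:2]).astype(np.float32),cv2.DIST_HUBER,0,.001,.001).ravel();print("yaw of width",np.degrees(np.arctan2(l[1],l[0])),l)
    m2=(W[:,2]>.175)&(W[:,2]<.2);print("top edge rect",cv2.minAreaRect((W[m2][:,:2]*1000).astype(np.float32)),W[m2][:,2].max())
E
```

```text
side 956 plane [-0.075  0.069  0.135] 0.09487183184929515
((483.71124267578125, -50.130706787109375), (104.48905944824219, 121.7464599609375), 75.90401458740234)
tab top [ 0.4444 -0.0437  0.1244] 37 0.13179481231468593
top 664 plane [-0.085  0.021  0.138] 0.09619887716350545
((481.9761962890625, -50.249603271484375), (98.72386169433594, 121.57418060302734), 76.382568359375)
tab top [ 0.441  -0.0393  0.1277] 21 0.13777226296700512
side 363
359 [0.581 0.275 0.089] [0.648 0.341 0.177] [0.6141 0.307  0.136 ] [0.6142 0.3068 0.1357]
yaw of width -41.341427 [ 0.75078666 -0.66054475  0.6141104   0.30704844]
top edge rect ((618.445556640625, 311.12646484375), (18.045503616333008, 112.37945556640625), 49.83592987060547) 0.19095150668154248
top 78
77 [0.579 0.279 0.104] [0.644 0.335 0.174] [0.612  0.3064 0.142 ] [0.6119 0.3065 0.1424]
yaw of width -40.41056 [ 0.7614188  -0.6482603   0.61259913  0.30591288]
top edge rect ((616.26025390625, 311.52197265625), (16.26697540283203, 110.12812042236328), 49.43769836425781) 0.19598780241124963
```

```bash
cat >> h.py <<'E'
YS=np.radians(-14.);SO=np.array([.486,-.051,0])
def Rz(a): return np.array([[np.cos(a),-np.sin(a),0],[np.sin(a),np.cos(a),0],[0,0,1]])
def flapP(th,a,y,h): # a mm in front of hinge, h above underside
    d=np.array([-np.cos(th),0,np.sin(th)]);n=np.array([np.sin(th),0,np.cos(th)])
    return SO+Rz(YS)@(np.array([55,y,84.])+a*d+h*n)/1000*1.0
YP=np.radians(49.);PO=np.array([.6135,.306,0])
def crop(n,p,u0,v0,w,h,f,name,segs):
    q=cv2.resize(p[v0:v0+h,u0:u0+w],None,fx=f,fy=f,interpolation=cv2.INTER_CUBIC)
    for A,B,c in segs:
        a,b=[tuple(int((x-o+.5)*f) for x,o in zip(proj(n,X),(u0,v0))) for X in(A,B)]
        cv2.line(q,a,b,c,1)
    cv2.imwrite(name,q[:,:,::-1])
def S(x,y,z): return SO+Rz(YS)@np.array([x,y,z])/1000
def Pn(x,y,z): return PO+Rz(YP)@np.array([x,y,z])/1000
def loop(L,c): return [(L[i],L[(i+1)%len(L)],c) for i in range(len(L))]
E
python3 - <<'E'
from h import *
th=.085
sg=loop([flapP(th,a,y,6) for a,y in((0,-49),(117,-49),(117,49),(0,49))],(255,0,0))
sg+=loop([flapP(th,a,y,36) for a,y in((95,-12),(105,-12),(105,12),(95,12))],(0,255,0))
sg+=loop([S(x,y,0) for x,y in((-55,-49),(55,-49),(55,49),(-55,49))],(0,0,255))
pg=loop([Pn(0,y,z) for y,z in((-45,95),(45,95),(45,175),(-45,175))],(255,0,0))+loop([Pn(x,y,186) for x,y in((0,-56),(0,56),(14,56),(14,-56))],(0,255,0))
for n,b in {"side":(262,220,65,70),"top":(345,190,55,55)}.items():
    crop(n,np.load(f"pics/{n}0.npz")["p"],*b,8,f"pics/{n}o.png",sg)
for n,b in {"side":(310,145,50,60),"top":(265,150,50,50)}.items():
    crop(n,np.load(f"pics/{n}0.npz")["p"],*b,8,f"pics/{n}p.png",pg)
a=[cv2.imread(f"pics/{x}.png") for x in("sideo","topo","sidep","topp")]
cv2.imwrite("pics/ov.png",cv2.resize(np.vstack([np.hstack([cv2.copyMakeBorder(x,0,560-x.shape[0],0,520-x.shape[1],0) for x in a[i:i+2]]) for i in(0,2)]),None,fx=.55,fy=.53))
cv2.imwrite("pics/ov1.png",np.hstack([cv2.resize(x,(390,390)) for x in a[:2]]))
# obstacles
z=np.load("pics/side0.npz");z2=np.load("pics/top0.npz")
W=np.vstack([cloud("side",z["d"]).reshape(-1,3)[z["d"].ravel()>0],cloud("top",z2["d"]).reshape(-1,3)[z2["d"].ravel()>0]])
m=(W[:,0]>.3)&(W[:,0]<.9)&(abs(W[:,1]-.15)<.5)
Q=W[m]
for zlo,zhi in((.09,.14),(.14,.2),(.2,.3),(.3,.45),(.45,.7),(.7,1.2)):
    q=Q[(Q[:,2]>zlo)&(Q[:,2]<zhi)]
    H,_,_=np.histogram2d(q[:,0],q[:,1],bins=[np.arange(.3,.91,.05),np.arange(-.35,.66,.05)])
    print(zlo,"rows x .3.., cols y -.35..");print("\n".join(''.join('#' if v>3 else '.' for v in row) for row in H))
E
```

```text
0.09 rows x .3.., cols y -.35..
....................
....................
.....###............
....####.......#....
....###.............
........#....#......
...##...#...##...#..
....#.#.....#....#..
....................
.............#......
............##......
.......#.....#......
0.14 rows x .3.., cols y -.35..
....................
....................
....................
....................
....................
.............#......
............##...#..
............#....#..
....................
....................
....................
.....###############
0.2 rows x .3.., cols y -.35..
....................
....................
....................
....................
....................
.................###
.................#..
.................##.
.................##.
....................
....................
.......#####........
0.3 rows x .3.., cols y -.35..
....................
....................
....................
....................
....................
.................###
.................###
.................###
..................##
....................
....................
....................
0.45 rows x .3.., cols y -.35..
.................##.
....................
....................
....................
....................
....................
....................
....................
....................
.......#############
.......#############
......##############
0.7 rows x .3.., cols y -.35..
....................
....................
....................
....................
....................
....................
....................
....................
....................
.......#############
......##############
.......######..##.##
```

View pics/ov.png

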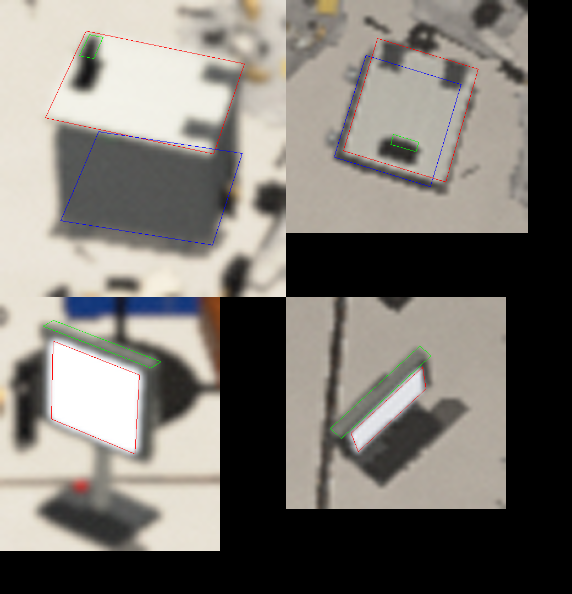

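View pics/ov1.png

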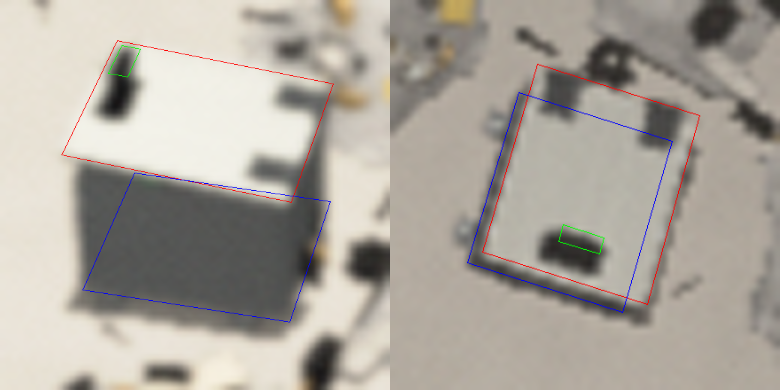

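```bash
cat > fit.py <<'E'
from h import *
import h
from scipy.optimize import differential_evolution
from scipy.ndimage import map_coordinates
G={}
for n in("side","top"):
    g=np.load(f"pics/{n}0.npz")["p"].astype(float).mean(2);g=cv2.GaussianBlur(g,(0,0),.8)
    G[n]=(cv2.Sobel(g,-1,1,0)/8,cv2.Sobel(g,-1,0,1)/8)
def edge(n,A,B):
    c=r.get_calibration(n);X=A+(B-A)*np.linspace(.05,.95,40)[:,None];Y=X@np.array(c["R"]).T+c["t"]
    u=c["fx"]*Y[:,0]/Y[:,2]+c["cx"];v=c["fy"]*Y[:,1]/Y[:,2]+c["cy"]
    du,dv=u[-1]-u[0],v[-1]-v[0];L=np.hypot(du,dv)
    gx=map_coordinates(G[n][0],[v,u],order=1);gy=map_coordinates(G[n][1],[v,u],order=1)
    return abs((-gx*dv+gy*du)/L).mean()
def cost(p):
    h.SO=np.array([p[0],p[1],0]);h.YS=p[2];th=p[3]
    F=lambda a,y:flapP(th,a,y,6)
    s=0
    for n in("side","top"):
        for A,B in(((0,-49),(117,-49)),((117,-49),(117,49)),((117,49),(0,49))): s+=edge(n,F(*A),F(*B))
    s+=edge("side",S(-55,-49,0),S(55,-49,0))+edge("top",S(-55,-49,0),S(-55,49,0))
    s+=edge("side",S(-55,-49,0),S(-55,-49,80))
    # tab centre darkness handled separately
    return -s
R=differential_evolution(cost,[(.47,.50),(-.065,-.035),(np.radians(-18),np.radians(-10)),(0,.2)],seed=1,maxiter=150)
print(R.x.round(4),np.degrees(R.x[2]),R.fun,cost([.486,-.051,np.radians(-14),.085]))
p=R.x;h.SO=np.array([p[0],p[1],0]);h.YS=p[2];th=p[3]
sg=loop([flapP(th,a,y,6) for a,y in((0,-49),(117,-49),(117,49),(0,49))],(255,0,0))
sg+=loop([flapP(th,a,y,36) for a,y in((95,-12),(105,-12),(105,12),(95,12))],(0,255,0))
sg+=loop([S(x,y,0) for x,y in((-55,-49),(55,-49),(55,49),(-55,49))],(0,0,255))
for n,b in {"side":(262,220,65,65),"top":(345,190,55,55)}.items():
    crop(n,np.load(f"pics/{n}0.npz")["p"],*b,8,f"pics/{n}o2.png",sg)
cv2.imwrite("pics/ov2.png",np.hstack([cv2.resize(cv2.imread(f"pics/{x}o2.png"),(400,400)) for x in("side","top")]))
E
python3 fit.py
```

```text
Traceback (most recent call last):
  File "fit.py", line 25, in <module>
    R=differential_evolution(cost,[(.47,.50),(-.065,-.035),(np.radians(-18),np.radians(-10)),(0,.2)],seed=1,maxiter=150)
  File "fit.py", line 21, in cost
    s+=edge("side",S(-55,-49,0),S(55,-49,0))+edge("top",S(-55,-49,0),S(-55,49,0))
                                             ~~~~^^^^^^^^^^^^^^^^^^^^^^^^^^^^^^^^
  File "fit.py", line 10, in edge
    c=r.get_calibration(n);X=A+(B-A)*np.linspace(.05,.95,40)[:,None];Y=X@np.array(c["R"]).T+c["t"]
ValueError: time passes only in moves, steps and waits
```

```bash
sed -i 's/^from bench import r/from bench import r\nCAL={n:r.get_calibration(n) for n in("side","top")}/; s/c=r.get_calibration(n)/c=CAL[n]/' h.py fit.py; python3 fit.py; python3 -c "
from bench import r;print(r.read_state()['time'])"
```

```text
[ 0.4889 -0.0585 -0.2856  0.1272] -16.362749515327895 -185.54189822307586 -152.8672818269435
0.1
```

View pics/ov2.png

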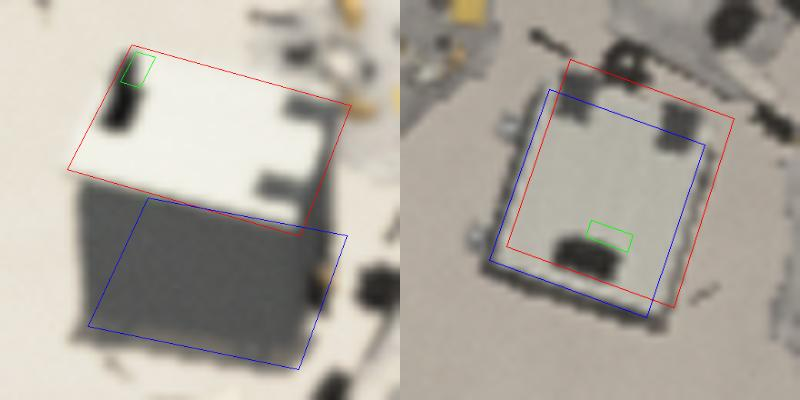

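```bash
sed -i '/s+=edge("side",S(-55,-49,0)/d' fit.py; sed -i 's/(0,.2)\]/(.04,.12)]/' fit.py; python3 fit.py
```

```text
[ 0.4897 -0.0567 -0.2639  0.1117] -15.12265152067555 -114.86119004664201 -104.88616796767079
```

View pics/ov2.png

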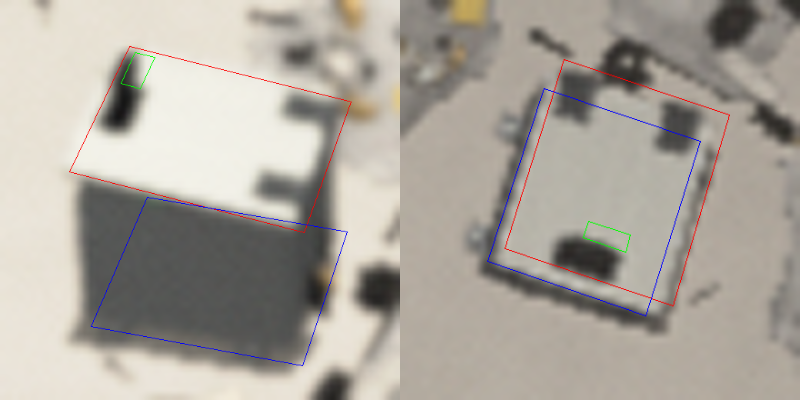

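```bash
cat > fit2.py <<'E'
from h import *
from scipy.optimize import differential_evolution
obs={}
for n,(u0,v0,w,h_) in {"side":(274,226,16,20),"top":(361,218,17,14)}.items():
    g=np.load(f"pics/{n}0.npz")["p"].astype(float).mean(2)[v0:v0+h_,u0:u0+w]
    obs[n]=(u0,v0,w,h_,g)
    print(n);print(g.astype(int))
def ren(n,X,th,yaw):
    u0,v0,w,h_,g=obs[n];k=8;c=CAL[n]
    R=Rz(yaw)@np.array([[np.cos(th),0,np.sin(th)],[0,1,0],[-np.sin(th),0,np.cos(th)]])
    C=np.array([[a,b,z] for a in(-5,5) for b in(-12,12) for z in(-24,6)])/1000@R.T+X
    Y=C@np.array(c["R"]).T+c["t"];u=c["fx"]*Y[:,0]/Y[:,2]+c["cx"]-u0+.5;v=c["fy"]*Y[:,1]/Y[:,2]+c["cy"]-v0+.5
    im=np.zeros((h_*k,w*k),np.float32)
    cv2.fillConvexPoly(im,cv2.convexHull(np.round(np.c_[u,v]*k).astype(np.int32)),1.)
    im=cv2.GaussianBlur(im,(0,0),.7*k)
    return im.reshape(h_,k,w,k).mean((1,3))
def cost(p):
    s=0
    for n in obs:
        m=ren(n,p[:3],.085,np.radians(-14)).ravel();g=obs[n][4].ravel()
        bg=np.percentile(g,75)
        # allow linear fit
        A=np.c_[m,np.ones_like(m)];w=(g<bg+40)
        wt=np.where(g>bg-25,1,1)
        cc=np.corrcoef(m,np.minimum(g,bg))[0,1] if m.std()>0 else 0
        s+=cc
    return s
R=differential_evolution(cost,[(.42,.46),(-.06,-.02),(.105,.135)],seed=1)
print(R.x.round(4),R.fun)
E
python3 fit2.py
```

```text
side
[[222 223 222 222 223 224 224 224 222 223 220 221 223 222 221 222]
 [222 222 222 222 223 222 222 220 213 211 213 221 226 225 223 223]
 [222 222 223 222 222 223 216 195 169 165 193 222 230 230 228 227]
 [223 222 223 223 221 220 204 158 111 118 171 222 234 234 233 231]
 [222 222 222 220 220 214 182 121  72  96 163 221 234 236 235 234]
 [222 223 221 218 214 200 152  92  56  93 163 222 235 237 236 236]
 [221 222 222 222 214 186 127  67  52  97 169 222 234 237 237 236]
 [223 222 223 224 218 181 113  52  49  91 155 211 231 236 237 237]
 [223 223 224 226 221 178 109  47  35  68 120 179 220 234 237 237]
 [222 223 225 229 218 173  98  41  26  53 103 168 219 234 237 237]
 [223 224 227 229 209 150  80  35  24  59 124 192 228 235 237 237]
 [224 226 229 224 187 121  58  28  31  73 147 211 233 237 237 237]
 [223 228 229 212 158  89  42  22  44  95 167 222 236 238 238 237]
 [227 230 227 194 131  70  38  32  65 127 192 228 237 238 239 238]
 [229 233 228 198 149 101  73  71 100 162 216 234 238 237 238 238]
 [233 236 234 224 200 167 147 146 164 204 229 237 238 238 238 238]
 [235 238 238 236 230 2
[... 590 characters left out ...]
9 180 179 176]
 [177 178 177 178 169 123  70  56  57  69  84 100 141 172 182 178 176]
 [176 176 179 178 163  97  52  43  52  51  50  51  68 113 169 181 176]
 [176 179 180 178 158  74  47  44  44  45  47  49  47  66 128 176 180]
 [170 177 180 183 162  97  74  70  50  46  44  45  46  89 154 177 179]
 [108 147 179 178 180 171 148 135  97  78  70  48  53 108 176 182 178]
 [ 70  86 101 117 155 178 175 177 174 149 132  96  95 128 177 181 179]
 [ 91  69  71  79  89  94 111 152 181 178 174 176 179 178 180 180 178]
 [151 110 102  98  88  73  76  87  96 114 139 165 177 176 179 180 178]
 [166 167 167 167 152 110  99  86  72  78  81  87 100 126 159 171 170]]
[ 0.4426 -0.0379  0.1168] -1.7223912554757073
```

Call:
step_arm(
  plan=[
    {"slide": [0,0,0],"roll": -10.5,"claw": 100},
    {"slide": [0,-0.027,-0.045],"roll": 0,"claw": 100},
    {"slide": [0,-0.027,-0.045],"roll": 0,"claw": 100},
    {"slide": [0,-0.027,-0.045],"roll": 0,"claw": 100},
    {"slide": [0,-0.027,-0.045],"roll": 0,"claw": 100},
  ],
)

```text
time: 0.72
ee_pos: [0.3201, 0.3664, 0.2498]
eef_rot: [[-0.0, -0.971, 0.241], [-0.001, 0.241, 0.971], [-1.0, 0.0, -0.001]]
wrist_force: [0.3, -0.5, 0.7]
gripper_width: 0.606
```

Call:
step_arm(
  plan=[
    {"slide": [0,-0.027,-0.045],"roll": 0,"claw": 100},
    {"slide": [0,-0.027,-0.045],"roll": 0,"claw": 100},
    {"slide": [0,-0.027,-0.045],"roll": 0,"claw": 100},
    {"slide": [0,-0.027,-0.045],"roll": 0,"claw": 100},
    {"slide": [0,-0.027,-0.045],"roll": 0,"claw": 100},
  ],
)

```text
time: 1.35
ee_pos: [0.3968, 0.1156, 0.2501]
eef_rot: [[-0.0, -0.971, 0.241], [0.0, 0.241, 0.971], [-1.0, 0.0, 0.0]]
wrist_force: [0.8, -0.7, 0.6]
gripper_width: 0.606
```

Call:
step_arm(
  plan=[
    {"slide": [0,-0.027,-0.045],"roll": 0,"claw": 100},
    {"slide": [0,-0.027,-0.045],"roll": 0,"claw": 100},
    {"slide": [0,0,0],"roll": 0,"claw": 100},
    {"slide": [0,0,0],"roll": 0,"claw": 100},
  ],
)

```text
time: 1.85
ee_pos: [0.427, 0.0171, 0.2499]
eef_rot: [[-0.001, -0.97, 0.242], [0.001, 0.242, 0.97], [-1.0, 0.001, 0.0]]
wrist_force: [0.3, -0.2, -0.4]
gripper_width: 0.611
```

Call:
step_arm(
  plan=[
    {"slide": [0,-0.028,-0.05],"roll": 0,"claw": 100},
    {"slide": [0.05,0,0],"roll": 0,"claw": 100},
    {"slide": [0.02,0,0],"roll": 0,"claw": 100},
    {"slide": [0,0,0],"roll": 0,"claw": 100},
  ],
)

```text
time: 2.35
ee_pos: [0.4406, -0.0365, 0.1784]
eef_rot: [[-0.005, -0.971, 0.239], [0.001, 0.239, 0.971], [-1.0, 0.005, 0.0]]
wrist_force: [0.8, -0.7, -1.2]
gripper_width: 0.605
```

```bash
cat > look.py <<'E'
import sys
from h import *
tag=sys.argv[1]; boxes={"side":tuple(map(int,sys.argv[2].split(','))),"top":tuple(map(int,sys.argv[3].split(',')))}
o=[]
for n in boxes:
    p,d=r.grab_frame(n);np.savez(f"pics/{n}{tag}.npz",p=p,d=d);u,v,w,h=boxes[n]
    o.append(cv2.resize(p[v:v+h,u:u+w],(400,int(400*h/w)),interpolation=cv2.INTER_CUBIC))
H=max(x.shape[0] for x in o);o=[cv2.copyMakeBorder(x,0,H-x.shape[0],0,0,0) for x in o]
cv2.imwrite(f"pics/{tag}.png",np.hstack(o)[:,:,::-1]);s=r.read_state();print(s["time"],s["ee_pos"],s["gripper_width"],s["wrist_force"])
E
python3 look.py a 250,190,90,100 335,175,80,80
```

```text
2.45 [ 0.44290686 -0.0372694   0.18088637] 0.6091939414064093 [-1.28053326  0.88297204  0.0855063 ]
```

View pics/a.png

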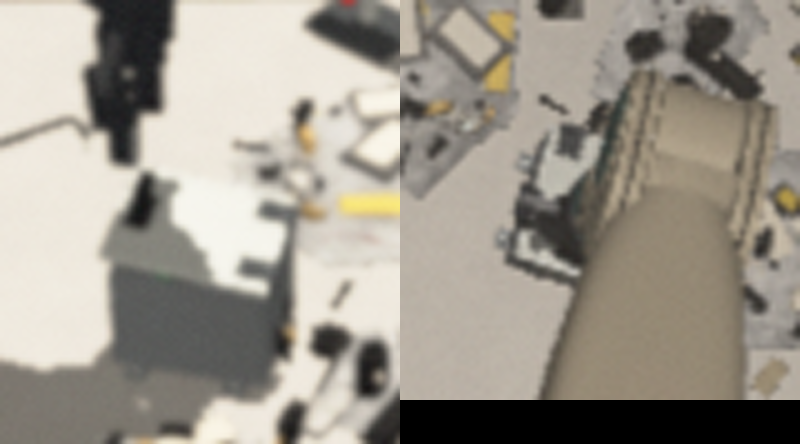

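Run:
```python
from h import *
x=Rz(np.radians(-14))@np.array([1,0,0]);y=Rz(np.radians(-14))@np.array([0,1,0])
for n,X in(("tip-",np.array([.443,-.037,.162])-.033*y),("tip0",np.array([.443,-.037,.162])),("tip+",np.array([.443,-.037,.162])+.033*y)):print(n,proj("side",X))
print("tabtop",proj("side",np.array([.4426,-.0379,.126])))
```

```text
tip- (np.float64(277.9018761156198), np.float64(227.88043166731626))
tip0 (np.float64(281.0559100828681), np.float64(220.9875988988964))
tip+ (np.float64(284.07825484908415), np.float64(214.38256000002502))
tabtop (np.float64(281.3765190030575), np.float64(230.47008367150238))
```

Call:
step_arm(
  plan=[
    {"slide": [0.04,0,0],"roll": 0,"claw": 100},
    {"slide": [0.019,0,0],"roll": 0,"claw": 100},
    {"slide": [0,0,0],"roll": 0,"claw": 100},
    {"slide": [0,0,0],"roll": 0,"claw": 200},
    {"slide": [0,0,0],"roll": 0,"claw": 255},
  ],
)

```text
time: 3.08
ee_pos: [0.4438, -0.0395, 0.123]
eef_rot: [[0.002, -0.97, 0.241], [-0.004, 0.241, 0.97], [-1.0, -0.003, -0.003]]
wrist_force: [-1.4, -5.2, 1.2]
gripper_width: 0.268
```

Call:
step_arm(
  plan=[
    {"slide": [0,0,0],"roll": 0,"claw": 255},
    {"slide": [0,0,0],"roll": 0,"claw": 255},
  ],
)

```text
time: 3.32
ee_pos: [0.4437, -0.0395, 0.1225]
eef_rot: [[0.002, -0.97, 0.242], [-0.003, 0.242, 0.97], [-1.0, -0.003, -0.002]]
wrist_force: [-2.0, -4.7, 2.6]
gripper_width: 0.267
```

```bash
python3 -c "
import numpy as np
r=.106;f=np.linspace(.37,2.1,16)
for a,b in zip(f,f[1:]):print(round(b,3),'slide x %.4f y %.4f'%(-r*(np.sin(b)-np.sin(a)), r*(np.cos(b)-np.cos(a))))"
```

```text
0.485 slide x -0.0111 y -0.0051
0.601 slide x -0.0105 y -0.0063
0.716 slide x -0.0097 y -0.0075
0.831 slide x -0.0087 y -0.0085
0.947 slide x -0.0077 y -0.0095
1.062 slide x -0.0066 y -0.0103
1.177 slide x -0.0053 y -0.0110
1.293 slide x -0.0040 y -0.0115
1.408 slide x -0.0027 y -0.0119
1.523 slide x -0.0013 y -0.0122
1.639 slide x 0.0001 y -0.0122
1.754 slide x 0.0015 y -0.0121
1.869 slide x 0.0029 y -0.0119
1.985 slide x 0.0043 y -0.0115
2.1 slide x 0.0056 y -0.0109
```

Call:
step_arm(
  plan=[
    {"slide": [-0.011,-0.005,0],"roll": 0,"claw": 255},
    {"slide": [-0.0105,-0.0065,0],"roll": 0,"claw": 255},
    {"slide": [-0.0095,-0.0075,0],"roll": 0,"claw": 255},
    {"slide": [0,0,0],"roll": 0,"claw": 255},
  ],
)

```text
time: 3.82
ee_pos: [0.4602, -0.0436, 0.1519]
eef_rot: [[-0.003, -0.97, 0.242], [-0.002, 0.242, 0.97], [-1.0, 0.003, -0.002]]
wrist_force: [-1.7, -5.4, -4.5]
gripper_width: 0.262
```

```bash
python3 look.py b 250,190,90,100 335,175,80,80
```

```text
3.925 [ 0.46001907 -0.04361425  0.15167025] 0.26362430054438246 [-1.7163036  -5.03483852 -4.04922456]
```

View pics/b.png

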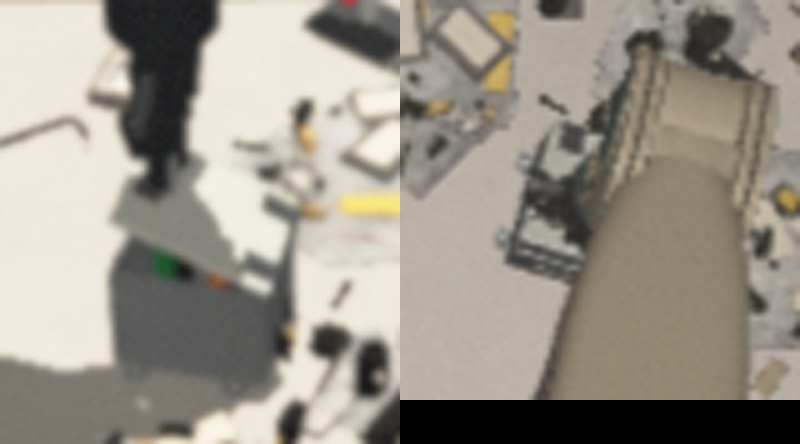

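The flap rises cleanly. The green tab is visible at (165,262) in the front slot and the orange one at (218,280) behind it. I'll continue the arc.

Call:
step_arm(
  plan=[
    {"slide": [-0.0085,-0.0085,0],"roll": 0,"claw": 255},
    {"slide": [-0.0075,-0.0095,0],"roll": 0,"claw": 255},
    {"slide": [-0.0065,-0.0105,0],"roll": 0,"claw": 255},
    {"slide": [-0.0055,-0.011,0],"roll": 0,"claw": 255},
    {"slide": [-0.004,-0.0115,0],"roll": 0,"claw": 255},
  ],
)

```text
time: 4.55
ee_pos: [0.5073, -0.0553, 0.1831]
eef_rot: [[-0.008, -0.97, 0.242], [-0.0, 0.242, 0.97], [-1.0, 0.008, -0.002]]
wrist_force: [-5.3, -4.9, -2.5]
gripper_width: 0.261
```

Call:
step_arm(
  plan=[
    {"slide": [-0.0025,-0.012,0],"roll": 0,"claw": 255},
    {"slide": [-0.0015,-0.012,0],"roll": 0,"claw": 255},
    {"slide": [0,-0.012,0],"roll": 0,"claw": 255},
    {"slide": [0,0,0],"roll": 0,"claw": 255},
  ],
)

```text
time: 5.05
ee_pos: [0.5447, -0.0645, 0.1879]
eef_rot: [[-0.003, -0.97, 0.241], [-0.001, 0.241, 0.97], [-1.0, 0.003, -0.002]]
wrist_force: [-3.6, -4.5, -1.5]
gripper_width: 0.257
```

```bash
python3 look.py c 250,170,90,100 335,175,80,80
```

```text
5.15 [ 0.54432067 -0.06438361  0.1878593 ] 0.2580249247962276 [-3.3084869  -4.90717495 -0.49531344]
```

View pics/c.png

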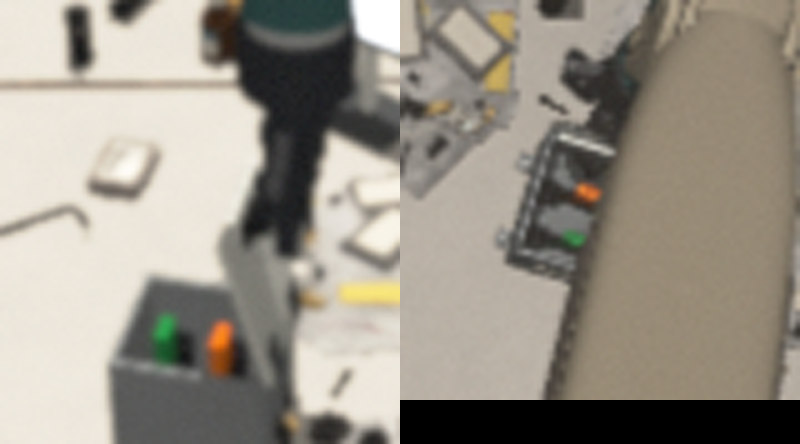

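Call:
step_arm(
  plan=[
    {"slide": [0.0015,-0.012,0],"roll": 0,"claw": 255},
    {"slide": [0.003,-0.012,0],"roll": 0,"claw": 255},
    {"slide": [0.0045,-0.0115,0],"roll": 0,"claw": 255},
    {"slide": [0,0,0],"roll": 0,"claw": 255},
    {"slide": [0,0,0],"roll": 0,"claw": 255},
  ],
)

```text
time: 5.78
ee_pos: [0.5798, -0.0731, 0.1799]
eef_rot: [[-0.0, -0.97, 0.241], [-0.001, 0.241, 0.97], [-1.0, -0.0, -0.001]]
wrist_force: [-2.7, -4.5, 1.0]
gripper_width: 0.257
```

```bash
python3 look.py d 250,170,90,100 335,175,80,80
```

```text
5.875 [ 0.57966203 -0.07310202  0.17993166] 0.2623426681876781 [-2.78444381 -5.73874643  1.4175558 ]
```

View pics/d.png

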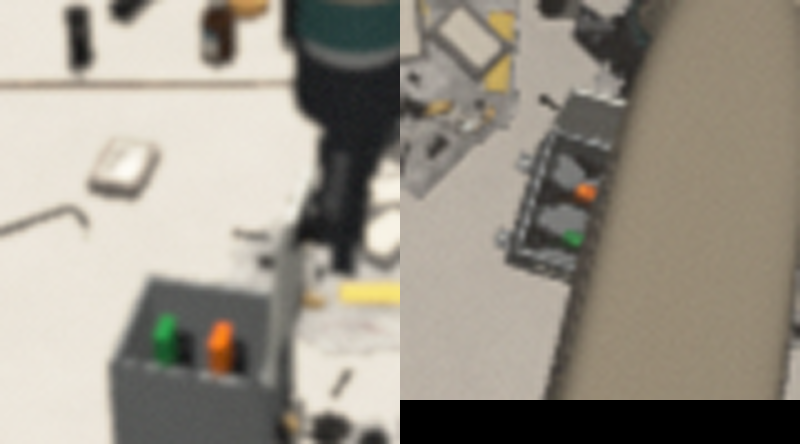

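Call:
step_arm(
  plan=[
    {"slide": [0,0,0],"roll": 0,"claw": 130},
    {"slide": [0,0,0],"roll": 0,"claw": 130},
    {"slide": [-0.03,0,0],"roll": 0,"claw": 130},
    {"slide": [-0.05,0,0],"roll": 0,"claw": 130},
    {"slide": [-0.05,0,0],"roll": 0,"claw": 130},
  ],
)

```text
time: 6.5
ee_pos: [0.5799, -0.0717, 0.3105]
eef_rot: [[0.0, -0.971, 0.241], [0.002, 0.241, 0.971], [-1.0, 0.0, 0.002]]
wrist_force: [0.7, 0.2, 0.1]
gripper_width: 0.492
```

Call:
step_arm(
  plan=[
    {"slide": [0,0.06,0],"roll": 0,"claw": 130},
    {"slide": [0,0.06,0],"roll": 0,"claw": 130},
    {"slide": [0,0,0.06],"roll": 0,"claw": 130},
    {"slide": [0,0,0.06],"roll": 0,"claw": 130},
    {"slide": [0,0,0],"roll": 0,"claw": 130},
  ],
)

```text
time: 7.12
ee_pos: [0.4927, 0.0767, 0.3096]
eef_rot: [[0.001, -0.972, 0.235], [0.002, 0.235, 0.972], [-1.0, -0.001, 0.002]]
wrist_force: [-0.2, -0.7, 0.3]
gripper_width: 0.495
```

```bash
python3 look.py e 250,180,90,100 335,175,80,80
```

```text
7.225 [0.4924142  0.07384812 0.30942456] 0.4903536345194991 [ 0.82474939  1.00628598 -0.35373686]
```

View pics/e.png

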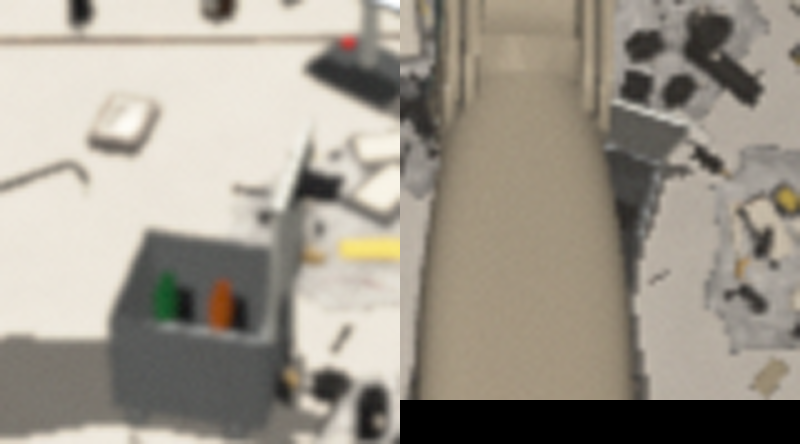

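```bash
cat > gt.py <<'E'
from h import *
for n,t in(("side","e"),("side","d"),("top","d"),("top","c")):
    z=np.load(f"pics/{n}{t}.npz");p=z["p"].astype(int)
    W=cloud(n,z["d"])
    for nm,m in(("g",(p[...,1]>1.6*p[...,0])&(p[...,1]>1.4*p[...,2])&(p[...,1]>60)),("o",(p[...,0]>1.8*p[...,2])&(p[...,0]>1.5*p[...,1])&(p[...,0]>120))):
        m=m.copy();b={"side":(270,320,225,270),"top":(355,400,205,240)}[n]
        k=np.zeros_like(m);k[b[2]:b[3],b[0]:b[1]]=1;m&=k
        v,u=np.nonzero(m)
        if len(u): print(n,t,nm,len(u),"u",u.min(),u.max(),u.mean().round(1),"v",v.min(),v.max(),v.mean().round(1),"W",np.median(W[m],0).round(4),W[m].max(0).round(3))
x=Rz(np.radians(-14))
SOn=np.array([.485,-.049,0])
for nm,sx in(("g",-28),("o",12)):
    for n in("side","top"):
        C=np.array([proj(n,SOn+x@np.array([sx+a,b,c])/1000) for a in(-5,5) for b in(-12,12) for c in(52,80)])
        print(nm,n,C.min(0).round(1),C.max(0).round(1),C.mean(0).round(1))
E
python3 gt.py
```

```text
side e g 36 u 285 289 286.8 v 242 251 246.8 W [ 0.4582 -0.0502  0.0711] [ 0.464 -0.038  0.081]
side e o 38 u 297 301 298.8 v 243 253 248.4 W [ 0.4953 -0.0622  0.0764] [ 0.502 -0.044  0.083]
side d g 48 u 284 289 286.8 v 241 251 245.8 W [ 0.4582 -0.0486  0.0728] [0.464 0.005 0.082]
side d o 49 u 297 301 298.9 v 242 253 247.5 W [ 0.4953 -0.0605  0.0736] [ 0.51  -0.005  0.936]
top d g 6 u 368 370 369.0 v 222 223 222.5 W [ 0.4546 -0.037   0.078 ] [ 0.457 -0.033  0.086]
top d o 10 u 370 373 371.8 v 212 214 213.0 W [ 0.4959 -0.0481  0.0786] [ 0.5   -0.042  0.085]
top c g 7 u 368 371 369.3 v 222 223 222.4 W [ 0.4562 -0.0384  0.0772] [ 0.458 -0.033  0.085]
top c o 12 u 370 374 372.2 v 212 214 213.1 W [ 0.4953 -0.0486  0.0787] [ 0.5   -0.041  0.083]
g side [284.2 240. ] [289.7 252.3] [287.  246.2]
g top [366.2 219.8] [373.4 224.7] [369.8 222.3]
o side [296.9 241.9] [302.  254.3] [299.5 248.1]
o top [368.9 210.7] [376.1 215.7] [372.5 213.2]
```

Call:
step_arm(
  plan=[
    {"slide": [0,0.0035,-0.06],"roll": 0,"claw": 130},
    {"slide": [0,0.0035,-0.06],"roll": 0,"claw": 130},
    {"slide": [0.05,0,0],"roll": 0,"claw": 130},
    {"slide": [0.05,0,0],"roll": 0,"claw": 130},
    {"slide": [0,0,0],"roll": 0,"claw": 130},
  ],
)

```text
time: 7.85
ee_pos: [0.4526, -0.0422, 0.2056]
eef_rot: [[-0.009, -0.97, 0.244], [0.002, 0.244, 0.97], [-1.0, 0.01, 0.0]]
wrist_force: [-1.1, 0.5, -0.2]
gripper_width: 0.495
```

Call:
step_arm(
  plan=[
    {"slide": [0.04,0,0],"roll": 0,"claw": 130},
    {"slide": [0,0,0],"roll": 0,"claw": 130},
  ],
)

```text
time: 8.1
ee_pos: [0.4556, -0.042, 0.1691]
eef_rot: [[-0.003, -0.97, 0.242], [0.001, 0.242, 0.97], [-1.0, 0.003, 0.0]]
wrist_force: [0.3, 0.2, -0.9]
gripper_width: 0.492
```

```bash
python3 look.py f 250,180,90,100 335,175,80,80
```

```text
8.2 [ 0.4579787  -0.04229641  0.17141003] 0.49000126852822734 [0.83339402 0.24589761 0.77128292]
```

View pics/f.png

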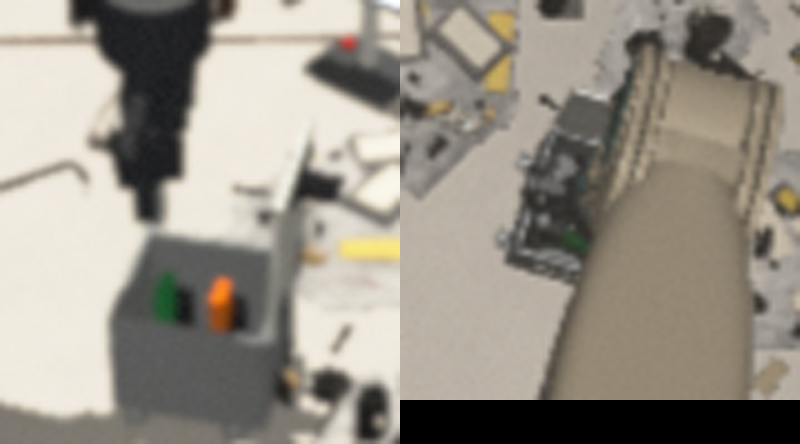

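Call:
step_arm(
  plan=[
    {"slide": [0.05,0,0],"roll": 0,"claw": 130},
    {"slide": [0.03,0,0],"roll": 0,"claw": 130},
    {"slide": [0.015,0,0],"roll": 0,"claw": 130},
    {"slide": [0,0,0],"roll": 0,"claw": 130},
    {"slide": [0,0,0],"roll": 0,"claw": 130},
  ],
)

```text
time: 8.82
ee_pos: [0.4585, -0.0422, 0.076]
eef_rot: [[0.003, -0.971, 0.241], [-0.001, 0.241, 0.971], [-1.0, -0.003, 0.0]]
wrist_force: [0.6, -0.1, 0.1]
gripper_width: 0.487
```

Call:
step_arm(
  plan=[
    {"slide": [0,0,0],"roll": 0,"claw": 255},
    {"slide": [0,0,0],"roll": 0,"claw": 255},
    {"slide": [0,0,0],"roll": 0,"claw": 255},
    {"slide": [0,0,0],"roll": 0,"claw": 255},
  ],
)

```text
time: 9.32
ee_pos: [0.4582, -0.0422, 0.0757]
eef_rot: [[0.003, -0.97, 0.241], [-0.001, 0.241, 0.97], [-1.0, -0.003, -0.0]]
wrist_force: [-0.0, -0.1, 6.7]
gripper_width: 0.271
```

Call:
step_arm(
  plan=[
    {"slide": [-0.005,0,0],"roll": 0,"claw": 255},
    {"slide": [-0.015,0,0],"roll": 0,"claw": 255},
    {"slide": [-0.02,0,0],"roll": 0,"claw": 255},
    {"slide": [-0.02,0,0],"roll": 0,"claw": 255},
    {"slide": [0,0,0],"roll": 0,"claw": 255},
  ],
)

```text
time: 9.95
ee_pos: [0.4579, -0.0421, 0.1363]
eef_rot: [[0.003, -0.97, 0.241], [-0.001, 0.241, 0.971], [-1.0, -0.003, 0.0]]
wrist_force: [-0.4, 0.5, -1.0]
gripper_width: 0.267
```

Call:
step_arm(
  plan=[
    {"slide": [-0.02,0,0],"roll": 0,"claw": 255},
    {"slide": [-0.03,0,0],"roll": 0,"claw": 255},
    {"slide": [-0.03,0,0],"roll": 0,"claw": 255},
    {"slide": [0,0,0],"roll": 0,"claw": 255},
    {"slide": [0,0,0],"roll": 0,"claw": 255},
  ],
)

```text
time: 10.58
ee_pos: [0.4558, -0.0416, 0.213]
eef_rot: [[-0.002, -0.97, 0.241], [0.001, 0.241, 0.97], [-1.0, 0.002, -0.0]]
wrist_force: [-0.3, 0.2, -1.1]
gripper_width: 0.264
```

```bash
python3 look.py g 250,170,90,100 335,175,80,80
```

```text
10.675 [ 0.45543281 -0.04153753  0.21252102] 0.26533355835806255 [ 0.34363935 -0.35098322 -0.82966014]
```

View pics/g.png

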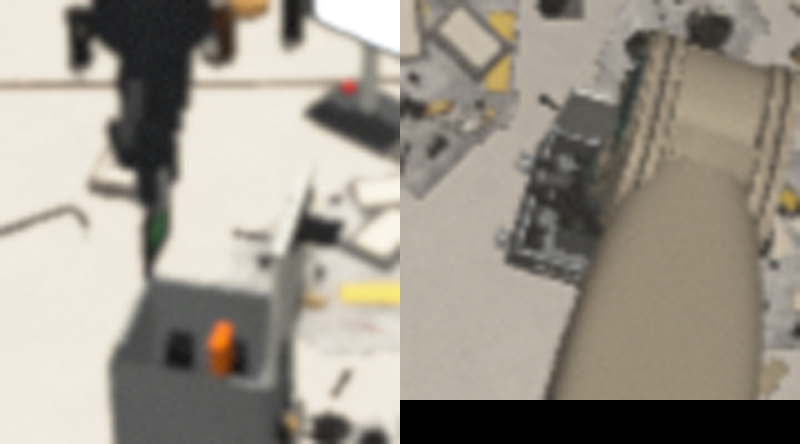

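Call:
step_arm(
  plan=[
    {"slide": [-0.02,0,0],"roll": -10.5,"claw": 255},
    {"slide": [0,0,0],"roll": -10.5,"claw": 255},
    {"slide": [0,0,0],"roll": -10.5,"claw": 255},
    {"slide": [0,0,0],"roll": -10.5,"claw": 255},
    {"slide": [0,0,0],"roll": -10.5,"claw": 255},
  ],
)

```text
time: 11.3
ee_pos: [0.4558, -0.0416, 0.2327]
eef_rot: [[-0.003, -0.778, -0.628], [0.001, -0.628, 0.778], [-1.0, 0.002, 0.002]]
wrist_force: [-0.3, -0.2, -0.8]
gripper_width: 0.266
```

Call:
step_arm(
  plan=[
    {"slide": [0,0,0],"roll": -10.5,"claw": 255},
    {"slide": [0,0,0],"roll": 0,"claw": 255},
    {"slide": [0,-0.03,0.02],"roll": 0,"claw": 255},
    {"slide": [0,-0.04,0.03],"roll": 0,"claw": 255},
    {"slide": [0,-0.04,0.03],"roll": 0,"claw": 255},
  ],
)

```text
time: 11.92
ee_pos: [0.4682, 0.0948, 0.2336]
eef_rot: [[-0.001, -0.659, -0.752], [-0.0, -0.752, 0.659], [-1.0, 0.001, 0.001]]
wrist_force: [0.6, 0.0, -0.7]
gripper_width: 0.262
```

Call:
step_arm(
  plan=[
    {"slide": [0,-0.04,0.025],"roll": 0,"claw": 255},
    {"slide": [0,-0.04,0],"roll": 0,"claw": 255},
    {"slide": [0,-0.03,0],"roll": 0,"claw": 255},
    {"slide": [0,0,0],"roll": 0,"claw": 255},
    {"slide": [0,0,0],"roll": 0,"claw": 255},
  ],
)

```text
time: 12.55
ee_pos: [0.5209, 0.1927, 0.2334]
eef_rot: [[-0.002, -0.657, -0.754], [-0.001, -0.754, 0.657], [-1.0, 0.002, 0.001]]
wrist_force: [0.1, -0.6, -0.3]
gripper_width: 0.263
```

```bash
python3 look.py h 270,120,90,100 255,140,90,80
```

```text
12.65 [0.52085421 0.19238479 0.23386213] 0.263348289301785 [-0.78477648 -0.43364831 -1.28278709]
```

View pics/h.png

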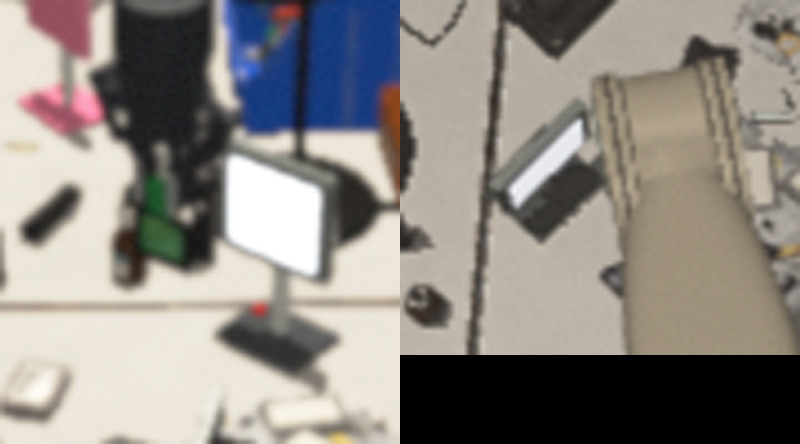

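Call:
step_arm(
  plan=[
    {"slide": [0.02,-0.03,0.005],"roll": 0,"claw": 255},
    {"slide": [0.02,-0.03,0],"roll": 0,"claw": 255},
    {"slide": [0.012,-0.02,0],"roll": 0,"claw": 255},
    {"slide": [0,0,0],"roll": 0,"claw": 255},
    {"slide": [0,0,0],"roll": 0,"claw": 255},
  ],
)

```text
time: 13.28
ee_pos: [0.5698, 0.256, 0.1827]
eef_rot: [[-0.0, -0.656, -0.755], [-0.0, -0.755, 0.656], [-1.0, 0.001, 0.0]]
wrist_force: [-0.8, 0.2, -0.8]
gripper_width: 0.261
```

```bash
python3 look.py i 270,120,90,100 255,140,90,80
```

```text
13.375 [0.57015008 0.25608159 0.18317331] 0.263383869356409 [ 0.21138326 -1.43702169 -0.35206351]
```

View pics/i.png

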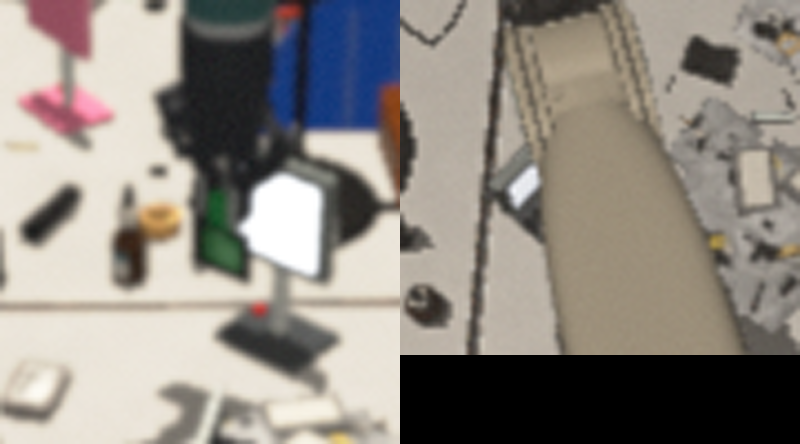

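Advance another 13 mm to reach about 5 cm, then check the glass centre by depth and colour.

Call:
step_arm(
  plan=[
    {"slide": [0,-0.007,0],"roll": 0,"claw": 255},
    {"slide": [0.001,-0.006,0],"roll": 0,"claw": 255},
    {"slide": [0,0,0],"roll": 0,"claw": 255},
    {"slide": [0,0,0],"roll": 0,"claw": 255},
    {"slide": [0,0,0],"roll": 0,"claw": 255},
  ],
)

```text
time: 14.0
ee_pos: [0.5787, 0.2666, 0.1812]
eef_rot: [[-0.0, -0.655, -0.755], [-0.0, -0.755, 0.655], [-1.0, 0.0, 0.0]]
wrist_force: [1.0, -0.3, -0.2]
gripper_width: 0.268
```

```bash
python3 look.py j 270,120,90,100 255,140,90,80
python3 - <<'E'
from h import *
z=np.load("pics/sidej.npz");p=z["p"].astype(int);W=cloud("side",z["d"])
m=(p[...,1]>1.5*p[...,0])&(p[...,1]>1.3*p[...,2])&(p[...,1]>50);k=np.zeros_like(m);k[150:195,300:345]=1;m&=k
v,u=np.nonzero(m);Q=W[m];print(len(u),u.min(),u.max(),v.min(),v.max())
T=np.array(r.read_state()["ee_pos"])
rel=(Q-PO)@Rz(YP);g=rel[(rel[:,2]<.158)]
print("panel-frame glass",np.median(g,0),g.min(0),g.max(0))
print("TCP in panel",(T-PO)@Rz(YP))
C=np.array(T)-[0,0,.047]
for dy,dz in((-.022,-.017),(.022,-.017),(.022,.017),(-.022,.017)): print(np.round(proj("side",C+Rz(YP)@np.array([0,dy,dz])),1))
# orange + flap check
E
```

```text
14.1 [0.57873981 0.26657636 0.18123007] 0.265151724668381 [-0.48624988 -0.30876574  0.24227811]
89 317 325 162 179
panel-frame glass [-0.05594938  0.00278808  0.13583061] [-0.0608022  -0.01884753  0.11937412] [-0.05188809  0.02215008  0.15656974]
TCP in panel [-0.05255814  0.00036961  0.18123007]
[326.7 180.3]
[317.2 176.1]
[317.3 168.2]
[326.9 172.3]
```

View pics/j.png

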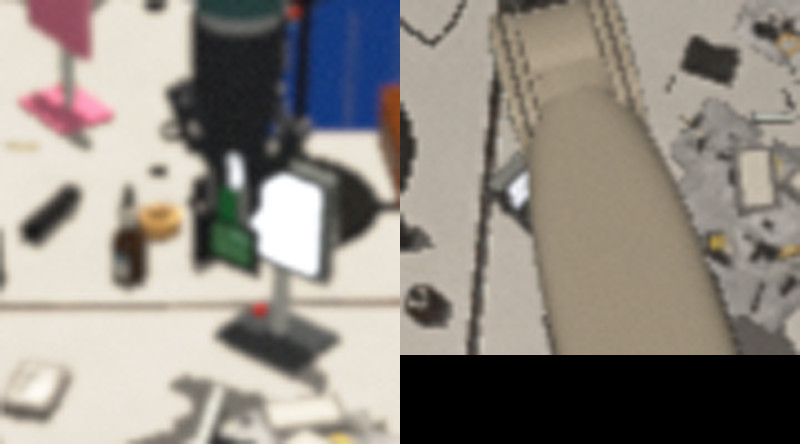

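Run:
```python
import numpy as np,cv2
p=np.load("pics/sidej.npz")["p"][140:300,230:390];cv2.imwrite("pics/jw.png",cv2.resize(p,None,fx=3.7,fy=3.7,interpolation=cv2.INTER_CUBIC)[:,:,::-1])
```

```text
(no output)
```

View pics/jw.png

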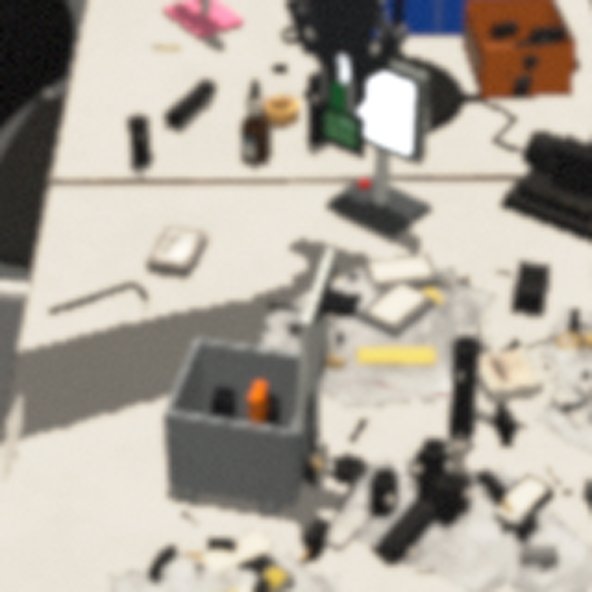

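```bash
python3 -c "
from bench import r
s=r.read_state();print(s['time'],max(abs(x) for x in s['qd']),s['gripper_width']);print(r.job_done())"
```

```text
14.1 0.12801460790048316 0.265151724668381
the job is handed in; nothing more can be done
None
```

The job is handed in at 14.1 s, with the green filter held in front of the lit panel. The hand-in reports no verdict, so the results below are my own measurements.

- **Flap:** I gripped its tab and swung it along its arc to about 1.7 rad, estimated from where the gripper stood. It stayed open when released.
- **Green filter:** it was in the front slot. I drew it straight up, about 137 mm, and turned it 63° to face the panel.
- **Final position:** the glass centre measured about 56 mm in front of the window by camera depth. It was 3 mm off sideways and 1 mm off in height. The gripper's own position put it at 53 mm, which agrees within the camera's accuracy. The tool was vertical, in line with the panel and still, and the grip held.
- **Rest of the bench:** the last side picture shows the orange-tabbed filter in its slot and the flap standing open. The part box, bottle and post holder look where they started. I did not check the ring mount separately.
- **Panel contact:** the wrist force stayed near zero in front of the panel.
- **Failed check:** fitting the store's edges to the first pictures gave poor matches, so I placed the store from depth and the tab instead. The filter tabs then appeared within about 1 pixel of where that predicted.

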